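# Load the watch-case batch onto the cleaning line's rail and bolt the end stop

## Robot

A 6-joint arm with a two-finger parallel gripper is mounted at the origin on the work surface. World frame = base frame: x ahead of the robot, y to its left, z up, the work surface at z = 0. Lengths are in m, angles in rad, forces in N, time in s.
With the tool pointing down it reaches from about 0.3 to 1 m from the base axis. Payload 5.1 kg.
Tool frame: the origin (TCP) lies at the very end of the fingers, on their centre line; the grasp point (between the pads) lies 19 mm behind it (manip.grasp_offset is the z of the grasp point in the tool frame, in m); z points along the fingers, y is the line along which they close (so a half turn about z gives the same grasp; the last joint's range is limited). The gripper opens to 95 mm and grips with 3 to 60 N. Pads are 20 mm wide; open, the fingers measure 119 mm over their backs; the gripper's body (75 mm by 180 mm) begins 59 mm behind the grasp point.
Start: joints at [-1.217, 0.124, 1.65, -0, 1.367, -0.083], TCP at [0.275, -0.589, 0.215] pointing down, gripper open.
Joint ranges: [-2.61, 2.61], [-1.02, 2.33], [0.03, 2.71], [-1.35, 4.49], [0.32, 2.68], [-2.91, 2.91]. Speed limits (rad/s): [2.57, 2.57, 3.14, 3.14, 3.14, 3.14].

## Interface

Orientations are given as a unit quaternion [w, x, y, z].
In Python, from cell import manip gives the robot as it stands. Calls block until the motion is done:
- manip.movep(position, orientation): joint-space move of the TCP to a pose.
- manip.movel(position, speed=0.15, orientation=None, f_stop=None): straight line of the TCP; orientation=None keeps the orientation; speed is the mean speed in m/s. With f_stop (N) it stops when the force on the tool has changed by that much, and returns True; else False.
- manip.move_joints(angles): joint-space move.
- manip.gripper_to(opening, newtons=None): finger opening in m; newtons is the grip in N (None keeps the last); returns when the fingers have stopped.
- manip.dwell(seconds).
- manip.inverse_kinematics(position, orientation): joint angles nearest the present ones, or None.
- manip.sense(): the state.
- manip.get_image(name): name is "scene" or "top"; returns a dict with "frame" (480x640x3 uint8, red, green, blue), "z_map" (480x640 float32, m along the optical axis (not along the pixel's ray), 0 where there is no reading), "fx", "fy", "cx", "cy" (pixels), "eye" and "orientation" of the camera in the world. Camera axes: x right, y down, z forward; pixel columns grow to the right and rows downward; lengths in m; the calibration is good to about 2 mm. A picture is of the moment at which its call begins.
A pose or a line that the arm cannot do raises manip.Unreachable and nothing moves.
- manip.hand_in(): hands the job in; it is judged then, once.
Trained networks look in a picture, given as the dict that the camera call returned (one of the last four; its "shot" number tells which), for a name from the list of things; names that differ only in an ending like _2 or _b are one class to them, and where a whole thing is asked for, a point or a joint stands for the part that bears it (a point fixed in the world has none). Each returns a list of dicts, best first, with "p" (0 to 1); they miss things now and then, are a little off and sometimes report something else, mostly with a low value. They report only what shows in the picture. A call takes as long as a camera call. They do not tell look-alikes from the thing itself.
- manip.silhouettes(picture, thing): "region" (480x640 bool, what is visible of it) and "position" ([row, column] in pixels, amid what is visible of it).
- manip.landmark_of(picture, thing): "position" ([row, column] in pixels: a listed point, or the origin of a listed thing).
The state is a dict: "time_s": time; "qpos": joint angles; "qd": joint speeds; "joint_torque": joint torques, N m; "tcp_pos": TCP position; "ee_rot": TCP orientation; "force": force on the tool from outside, world axes, zero at the start; "wrist_torque": the same for the moment, N m; "opening": finger opening in m; "gripper_force": force on a finger pad.
Only numpy, scipy, OpenCV 4.12 (cv2) and the standard library are available. Lean on these libraries where they do the work, as an engineer would, in place of code of your own. Each camera call takes 0.05 s, during which the arm holds its last target. There are 200 camera calls.

## Task

Load the cleaning line. Hang every hooked basket standing on the bench on the loading rail, anywhere along it: lift its hook over the yellow-edged anti-jump lip and lower it until the hook's foot rests on the rail's floor behind the lip, the basket hanging upright and square on the robot's side. Hang the batch's small-parts strainer by its bail on the blue upturned hook beside the rail's closed end; when all of it hangs, slide the end-stop barrel bolt fully home and swing its handle down into the keeper notch, leaving the dish, movement holder and loupe where they are.

Things in the scene. Friction and masses are not known exactly. Their poses are not given: they have to be found in the camera images.
- rail: fixed steel loading rail, 400 mm long along its own y, level; own x points away from the robot, z up. Origin on the bench under the lip's middle. Own mm: front plate x -2..2, z 75..177, its yellow-edged top is the anti-jump lip; channel behind it x 2..30; back web x 30..34, z 148..190; y -200..200, end at -y closed, at +y open. Drip tray below, x -76..60, 12 high
- rail_lip (a point): middle of the top edge of the anti-jump lip: 0, 0, 177 mm in the rail's frame. The channel's running floor behind it, where the hooks' feet rest, is at rail z 155: the lip stands 22 mm above it
- bolt (a joint): travel of the end-stop barrel bolt, m: 0 drawn, 0.045 fully home at a hard stop (rod through the channel's open +y end into the keeper in the back web). The 10 mm rod lies along the rail's x at rail y 215, z 166 mm and shoots to +x, away from the robot. Friction 2 N; stays where left. Its bracket: rail y 197..233, x -107..0, top z 152
- bolt_handle (a joint): angle of the bolt's handle about the rod, rad: 0 upright, growing as it swings down to the rail's +y, 1.45 nearly flat, in the notch. A cheek beside the rod (out to 19 mm from its axis) stops it at about 1.05 and blocks it from sliding when low; only with the bolt home does the 9 mm shank drop into the 16 mm notch. Friction 0.03 N m holds it where left
- bolt_knob (a point): grip point of the bolt's handle, on the handle's axis 44 mm from the rod's axis, in its red sleeve (14 mm diameter, 30 to 62 mm from the rod's axis). The handle is at rail x -75 mm with the bolt drawn, -30 mm with it home
- parts_dish: white round parts dish with lid, 108 mm diameter, 28 mm high; a bystander. Origin: centre of its underside
- movement_holder: steel movement holder with a brass movement, 52 mm diameter, 26 mm high; a bystander. Origin: centre of its underside
- loupe: black eyeglass loupe, 38 mm diameter, 26 mm high; a bystander. Origin: centre of its underside
- basket1: hooked steel basket with watch cases, 0.2 to 0.4 kg, or absent. Origin under the tray, z up, x towards its hook. Own mm: tray x -30..24, y -29..29, z 0..34; back strap x 24..27, 36 wide, up to a top plate z 125..129, x -12..49. It stands on its tray at the start; hung, it leans lightly on the rail's front plate, tray about 58 mm above the bench
- basket1_grip (a point): middle of the black grip on the basket's top plate, at 4, 0, 151 mm in the basket's frame, nearly over its centre of mass; 26 long (x), 14 thick (y), from z 129 up to a cap 32 x 24 mm, z 169 to 175
- basket1_foot (a point): foot: middle of the lower edge of the hook's tongue, at 47, 0, 97 mm in the basket's frame. Tongue 4 thick (x 45..49), 36 wide, hanging from the top plate's end; throat between strap and tongue 18 mm wide, 28 mm deep
- basket2: hooked steel basket with watch cases, 0.2 to 0.4 kg, or absent. Origin under the tray, z up, x towards its hook. Own mm: tray x -30..24, y -29..29, z 0..34; back strap x 24..27, 36 wide, up to a top plate z 125..129, x -12..49. It stands on its tray at the start; hung, it leans lightly on the rail's front plate, tray about 58 mm above the bench
- basket2_grip (a point): middle of the black grip on the basket's top plate, at 4, 0, 151 mm in the basket's frame, nearly over its centre of mass; 26 long (x), 14 thick (y), from z 129 up to a cap 32 x 24 mm, z 169 to 175
- basket2_foot (a point): foot: middle of the lower edge of the hook's tongue, at 47, 0, 97 mm in the basket's frame. Tongue 4 thick (x 45..49), 36 wide, hanging from the top plate's end; throat between strap and tongue 18 mm wide, 28 mm deep
- basket3: hooked steel basket with watch cases, 0.2 to 0.4 kg, or absent. Origin under the tray, z up, x towards its hook. Own mm: tray x -30..24, y -29..29, z 0..34; back strap x 24..27, 36 wide, up to a top plate z 125..129, x -12..49. It stands on its tray at the start; hung, it leans lightly on the rail's front plate, tray about 58 mm above the bench
- basket3_grip (a point): middle of the black grip on the basket's top plate, at 4, 0, 151 mm in the basket's frame, nearly over its centre of mass; 26 long (x), 14 thick (y), from z 129 up to a cap 32 x 24 mm, z 169 to 175
- basket3_foot (a point): foot: middle of the lower edge of the hook's tongue, at 47, 0, 97 mm in the basket's frame. Tongue 4 thick (x 45..49), 36 wide, hanging from the top plate's end; throat between strap and tongue 18 mm wide, 28 mm deep
- basket4: hooked steel basket with watch cases, 0.2 to 0.4 kg, or absent. Origin under the tray, z up, x towards its hook. Own mm: tray x -30..24, y -29..29, z 0..34; back strap x 24..27, 36 wide, up to a top plate z 125..129, x -12..49. It stands on its tray at the start; hung, it leans lightly on the rail's front plate, tray about 58 mm above the bench
- basket4_grip (a point): middle of the black grip on the basket's top plate, at 4, 0, 151 mm in the basket's frame, nearly over its centre of mass; 26 long (x), 14 thick (y), from z 129 up to a cap 32 x 24 mm, z 169 to 175
- basket4_foot (a point): foot: middle of the lower edge of the hook's tongue, at 47, 0, 97 mm in the basket's frame. Tongue 4 thick (x 45..49), 36 wide, hanging from the top plate's end; throat between strap and tongue 18 mm wide, 28 mm deep
- rail_hook (a point): point on top of the strainer hook beside the rail's closed end: -20, -250, 175 mm in the rail's frame. The hook is a blue 8 mm round bar fixed along the rail's x, axis at y -250, z 171, from a post at x 34 towards the robot to x -55, where its tip turns up to z 189; nothing stands under it but the drip tray
- strainer: small-parts strainer, about 0.12 kg, always present: round steel pot, 52 mm diameter, 34 high, with a rigid bail handle. Origin: centre of its underside; own z up. Own mm: bail of 6 mm round bar: uprights at y -28 and 28, joined by a straight bar along y, axis at z 85; clear height from the pot's rim to the bar 48. It stands on the bench at the start
- strainer_bar (a point): middle of the bail's straight bar: 0, 0, 85 mm in the strainer's frame; hung, this bar crosses the hook and rests on it, 3 mm above the hook's top
- strainer_grip (a point): middle of the black grip that stands on the bail's bar, 0, 0, 109 mm in the strainer's frame: 26 long (x), 14 thick (y), z 88 up to a cap 32 x 24 mm, z 127 to 133
Not all that is in view belongs to the job. Leave any green or purple look-alike of the basket4 alone.

How it is judged:
By the outcome, as a careful person would: the job done as asked, in the order asked, and still so for the second after the job is handed in, with the robot touching nothing.
Of basket1, basket2, basket3, basket4 only 2 to 4 are there at a start; the rules pass over those that are not, and their reading is None.
At some moment in a run one of basket1, basket2, basket3, basket4 may be knocked a few centimetres aside while the robot is not near it.
Once in a run the grip may slacken for a moment while it holds something.
It also fails if it takes over 210 s, if anything falls off the work surface, if the arm or the gripper's body presses on something with over 40 N, if the wrist force passes 120 N, or if a joint passes its speed limit or range.

## Working session

There is one attempt and no reset: what is moved stays moved. The work goes in short steps, each a Python script; the robot and the scene stay as the last script left them, time stands still between calls to the robot, and variables do not carry over. Pictures are saved under pics/ and viewed, at most 14 in all, crops included, and the job is handed in when it is done.

```bash
ls; mkdir -p pics; python3 - <<'E'
from cell import manip
import cv2,numpy as np
for n in("scene","top"):
    d=manip.get_image(n); cv2.imwrite(f"pics/{n}0.png",d["frame"][:,:,::-1]); print(n,d["fx"],d["fy"],d["cx"],d["cy"],d["eye"],d["orientation"])
print(manip.sense(), manip.grasp_offset)
E
```

```text
pics
scene 437.6329933004386 437.6329933004386 315.61466450004673 236.81361779923796 [0.84629698 0.47138285 1.07115601] [-0.07908571  0.28079598  0.918855   -0.26571519]
top 526.5407316057184 526.5407316057184 311.11170934126926 241.8534768816727 [0.36059839 0.01320751 1.49441662] [-0.04084518  0.70731397 -0.70396113  0.04977293]
{'time_s': 0.1, 'qpos': array([-1.21654752e+00,  1.24446032e-01,  1.65154183e+00, -2.54369081e-06,
        1.36751655e+00, -8.26037875e-02]), 'qd': array([ 0.00038972, -0.0002414 , -0.0022381 ,  0.00120116, -0.00240688,
       -0.00108366]), 'joint_torque': array([ 3.48723297e-04, -4.18884981e+01, -3.61095572e+01,  7.76423584e-02,
        4.61869198e-02, -6.80391781e-05]), 'tcp_pos': array([ 0.27477391, -0.58841592,  0.21350341]), 'ee_rot': array([-9.46905366e-04,  9.76239167e-01,  2.16693736e-01, -1.30664795e-04]), 'force': array([-0.31426085, -0.49107692, -0.46893018]), 'wrist_torque': array([-0.03060891,  0.02282044,  0.0073712 ]), 'gripper_force': 0.0, 'opening': 0.09508793536159332} -0.0188
```

View pics/scene0.png

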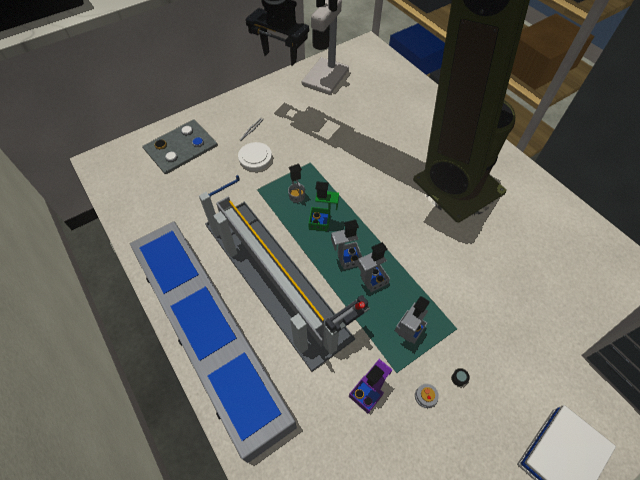

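View pics/top0.png

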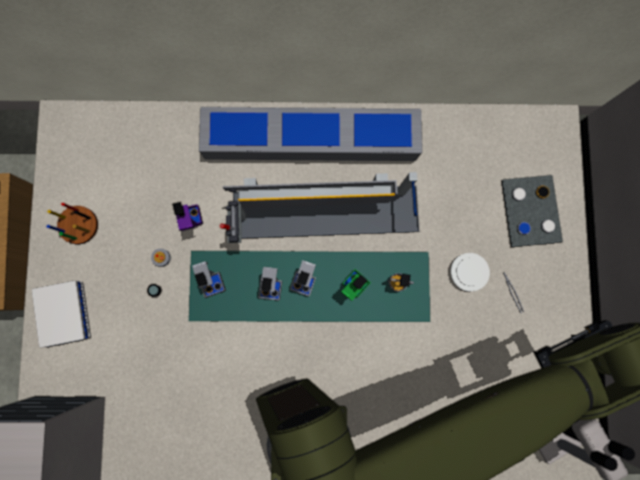

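The scene picture shows three grey baskets at about (412,322), (375,275) and (348,250), the strainer at (297,190), and the green and purple look-alikes. The rail's yellow lip runs from (232,205) to (325,320), with the red bolt knob at (361,305). In the top picture the baskets are at (207,280), (269,283) and (304,279), and the strainer is at (400,283).

```bash
cat > h.py <<'E'
from cell import manip
import numpy as np, cv2
from scipy.spatial.transform import Rotation as R
def rot(q): return R.from_quat([q[1],q[2],q[3],q[0]]).as_matrix()
def cloud(d):
    z=d["z_map"]; v,u=np.mgrid[:480,:640]
    p=np.stack([(u-d["cx"])/d["fx"]*z,(v-d["cy"])/d["fy"]*z,z],-1)
    w=p@rot(d["orientation"]).T+d["eye"]; w[z<=0]=np.nan
    return w
def ray(d,rc,z):
    c=rot(d["orientation"])@np.array([(rc[1]-d["cx"])/d["fx"],(rc[0]-d["cy"])/d["fy"],1])
    return d["eye"]+c*(z-d["eye"][2])/c[2]
E
python3 - <<'E'
from h import *
np.set_printoptions(precision=4,suppress=True)
for n in("top","scene"):
    d=manip.get_image(n); w=cloud(d); f=d["frame"].astype(int)
    print("==",n)
    r,g,b=f[...,0],f[...,1],f[...,2]
    Y=(r>150)&(g>100)&(b<60)&(w[...,2]>.15)&(w[...,2]<.2); p=w[Y]
    if len(p):
        c=p.mean(0); dx=np.linalg.svd(p-c,full_matrices=False)[2][0]; t=(p-c)@dx
        print("lip",len(p),c,dx,"ends",c+dx*t.min(),c+dx*t.max(), "z med",np.median(p[:,2]))
    red=(r>130)&(g<70)&(b<70)&(w[...,2]>.1); print("red",red.sum(),np.nanmean(w[red],0))
    bl=(b>100)&(r<60)&(w[...,2]>.15)&(w[...,2]<.21); p=w[bl]; print("blue",len(p),p.min(0) if len(p) else 0,p.max(0) if len(p) else 0)
    for t,z in (("rail_lip",.177),("rail_hook",.175),("basket1_grip",.151),("basket1_foot",.097),("strainer_grip",.109),("strainer_bar",.085),("bolt_knob",.205),("basket1",0)):
        for o in manip.landmark_of(d,t)[:7]:
            print(t,round(o["p"],2),np.round(o["position"],1),ray(d,o["position"],z))
    M=(w[...,2]>.12)&(w[...,2]<.19)&(w[...,0]>.2)&(w[...,0]<.6)&(abs(w[...,1])<.5)
    nn,lab,st,ce=cv2.connectedComponentsWithStats(M.astype(np.uint8))
    for i in range(1,nn):
        if st[i,4]<15: continue
        p=w[lab==i]; z=p[:,2]; cap=p[z>.168]; pl=p[z<.135]
        print("cl",ce[i],st[i,4],p.mean(0),"cap",len(cap),cap.mean(0) if len(cap) else 0,"plate",len(pl),pl.mean(0) if len(pl) else 0)
E
```

```text
== top
lip 143 [ 0.6466 -0.016   0.1763] [-0.0421  0.9991 -0.0001] ends [ 0.6549 -0.2125  0.1763] [0.6383 0.1806 0.1763] z med 0.17601285798879274
red 15 [0.5883 0.362  0.187 ]
blue 0 0 0
rail_lip 0.89 [197.3 319.1] [ 0.6452 -0.0231  0.177 ]
rail_hook 0.89 [203.1 415.4] [ 0.6322 -0.2695  0.175 ]
basket1_grip 0.59 [225.1 226.6] [0.5762 0.2146 0.151 ]
basket1_grip 0.58 [287.5 265.4] [0.4163 0.1123 0.151 ]
basket1_foot 0.95 [266.9 269.4] [0.4731 0.1065 0.097 ]
strainer_grip 0.84 [283.5 404.1] [ 0.4301 -0.2492  0.109 ]
strainer_bar 0.81 [283.2 402.4] [ 0.4321 -0.2492  0.085 ]
strainer_bar 0.55 [265.6 202.2] [0.4767 0.287  0.085 ]
bolt_knob 0.48 [226.  226.1] [0.5653 0.2077 0.205 ]
basket1 0.74 [279.  301.4] [0.447  0.0218 0.    ]
basket1 0.73 [283.9 353.5] [ 0.4338 -0.126   0.    ]
basket1 0.71 [218.9 187.6] [0.6178 0.3494 0.    ]
basket1 0.65 [288.6 268.7] [0.4195 0.114  0.    ]
basket1 0.56 [286.6 210.3] [0.4244 0.2789 0.    ]
basket1 0.16 [265.7 309.7] [ 0.4849 -0.0016  0.    ]
cl [234.0678 228.4598] 398 [0.5652 0.1931 0.1663] cap 217 [0.5654 0.1971 0.1733] plate 0 0
cl [184.2109 222.
[... 1821 characters left out ...]
42  0.1322] cap 0 0 plate 72 [ 0.4406 -0.2442  0.1316]
cl [325.2412 193.3442] 369 [ 0.4261 -0.1137  0.1446] cap 98 [ 0.4328 -0.1226  0.1745] plate 203 [ 0.4198 -0.1078  0.1288]
cl [345.783  232.7382] 424 [0.4542 0.0177 0.1442] cap 113 [0.4421 0.0195 0.1743] plate 242 [0.4625 0.0152 0.1288]
cl [373.2882 256.7926] 458 [0.4395 0.1112 0.1437] cap 122 [0.4265 0.1109 0.1747] plate 270 [0.4476 0.1108 0.1286]
cl [353.5642 309.9177] 413 [0.569  0.2028 0.1687] cap 275 [0.57   0.2027 0.173 ] plate 0 0
cl [415.3487 313.8478] 519 [0.4518 0.2808 0.1434] cap 147 [0.4384 0.2758 0.1749] plate 334 [0.4581 0.2832 0.1288]
cl [383.1366 368.0621] 161 [0.5838 0.3332 0.1291] cap 0 0 plate 161 [0.5838 0.3332 0.1291]
```

```bash
cat >> h.py <<'E'
np.set_printoptions(precision=4,suppress=True)
RY=0.0423; RO=np.array([.647,-.0145,0])
def rail(x,y,z):  # mm -> world m
    c,s=np.cos(RY),np.sin(RY); return RO+np.array([c*x-s*y,s*x+c*y,z])/1000
def quat(phi):   # tool down, closing axis at angle phi
    y=np.array([np.cos(phi),np.sin(phi),0]); z=np.array([0,0,-1.]); 
    q=R.from_matrix(np.stack([np.cross(y,z),y,z],1)).as_quat(); return [q[3],q[0],q[1],q[2]]
def scan(box=(.2,.62,-.5,.5)):
    """grey baskets: list of (cam, cap xyz, yaw, plate rect size)"""
    out=[]
    for n in("top","scene"):
        d=manip.get_image(n); w=cloud(d); f=d["frame"].astype(int)
        M=(w[...,2]>.12)&(w[...,2]<.19)&(w[...,0]>box[0])&(w[...,0]<box[1])&(w[...,1]>box[2])&(w[...,1]<box[3])
        nn,lab,st,ce=cv2.connectedComponentsWithStats(M.astype(np.uint8))
        for i in range(1,nn):
            m=lab==i; p=w[m]; cap=p[p[:,2]>.170]; pl=m&(w[...,2]>.124)&(w[...,2]<.1325)
            if pl.sum()<60: continue
            col=f[pl]; sat=np.median(col.max(1)-col.min(1))
            (cx,cy),(a,b),ang=cv2.minAreaRect(np.float32(w[pl][:,:2]*1000))
            yaw=np.deg2rad(ang)+(0 if a>b else np.pi/2)
            cm=(cap.min(0)+cap.max(0))/2 if len(cap) else np.array([cx,cy,0])/1000
            v=np.array([cx,cy])/1000-cm[:2]
            if v@[np.cos(yaw),np.sin(yaw)]<0: yaw+=np.pi
            yaw=(yaw+np.pi)%(2*np.pi)-np.pi
            out.append((n,cm,np.array([cx,cy])/1000,yaw,sorted((round(a),round(b))),sat))
    return out
E
python3 - <<'E'
from h import *
for o in scan(): print(o)
for r in [(-34,110,400),(-34,-110,400),(-34,0,400),(-20,-250,300),(-75,215,191),(-75,215,300)]:
    p=rail(*r); print(p,[manip.inverse_kinematics(p,quat(RY+np.pi/2+k)) for k in (0,np.pi,np.pi/2,-np.pi/2)])
a=manip.get_image("scene"); f=a["frame"][:,:,::-1]
c=cv2.resize(f[270:370,290:450],None,fx=4,fy=4,interpolation=cv2.INTER_CUBIC)
b=manip.get_image("top")["frame"][170:260,200:310,::-1]; cv2.imwrite("pics/c1.png",np.vstack([c[:300],cv2.resize(b,(640,300))[:300]])[:600])
E
```

```text
('top', array([0.61  , 0.3351, 0.1768]), array([0.5952, 0.3307]), np.float64(-2.881537553080861), [37, 45], np.float64(89.0))
('top', array([0.4382, 0.2721, 0.1771]), array([0.4512, 0.2776]), np.float64(0.3441172976193352), [36, 61], np.float64(8.0))
('top', array([0.442 , 0.0156, 0.1764]), array([0.4553, 0.0114]), np.float64(-0.3175103209586254), [35, 61], np.float64(9.0))
('top', array([0.4253, 0.1068, 0.1758]), array([0.44  , 0.1056]), np.float64(-0.11190216742154924), [36, 60], np.float64(8.0))
('top', array([ 0.4397, -0.2483,  0.    ]), array([ 0.4397, -0.2483]), np.float64(3.0254109194545418), [23, 32], np.float64(3.0))
('top', array([ 0.4314, -0.1262,  0.1753]), array([ 0.4209, -0.1169]), np.float64(2.416961168365228), [36, 61], np.float64(84.0))
('scene', array([ 0.4322, -0.1236,  0.1756]), array([ 0.421, -0.114]), np.float64(2.414736696485712), [39, 61], np.float64(83.0))
('scene', array([0.4427, 0.0192, 0.1744]), array([0.4551, 0.0142]), np.float64(-0.3048758852731268), [38, 62], np.float64(3.0))
('scene', array([0.4268, 0.1108, 0.1749]), array([0.4403, 0.1084]), np.float64
[... 1043 characters left out ...]
  0.3   ] [array([-0.4718,  0.1747,  1.4519, -0.    ,  1.515 , -2.0849]), array([-0.4718,  0.1747,  1.4519, -0.    ,  1.515 ,  1.0567]), array([-0.4718,  0.1747,  1.4519, -0.    ,  1.515 ,  2.6275]), array([-0.4718,  0.1747,  1.4519, -0.    ,  1.515 , -0.5141])]
[0.563  0.1971 0.191 ] [array([ 0.2468,  0.0229,  1.7971, -0.    ,  1.3216, -1.3663]), array([ 0.2468,  0.0229,  1.7971, -0.    ,  1.3216,  1.7753]), None, array([ 0.2468,  0.0229,  1.7971, -0.    ,  1.3216,  0.2045])]
[0.563  0.1971 0.3   ] [array([ 0.2468, -0.0328,  1.6703, -0.    ,  1.5041, -1.3663]), array([ 0.2468, -0.0328,  1.6703, -0.    ,  1.5041,  1.7753]), None, array([ 0.2468, -0.0328,  1.6703, -0.    ,  1.5041,  0.2045])]
```

View pics/c1.png

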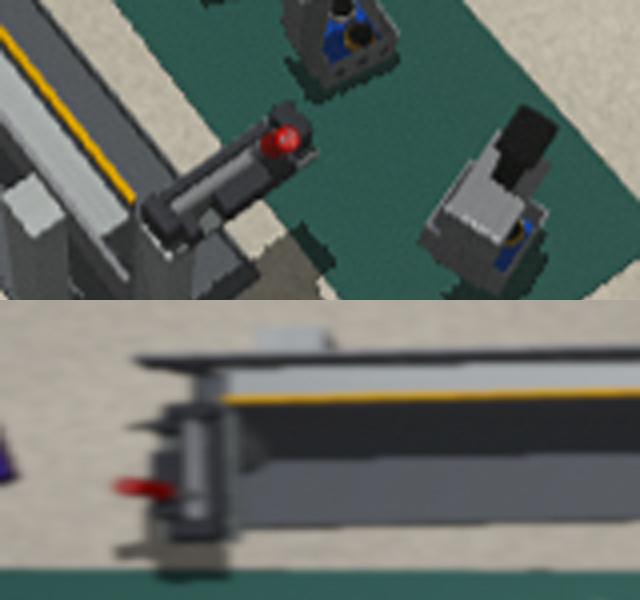

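The bolt handle has a red sleeve and stands near upright at the drawn end, with a possible tilt that I'll measure later. The baskets' plate rectangles fit the given 61x36 mm size, so I'll pick the first one.

```bash
cat >> h.py <<'E'
def find(y0,tol=.07):
    L=[o for o in scan() if o[5]<30 and o[4][1]>50 and abs(o[1][1]-y0)<tol and abs(o[1][0]-.44)<.1]
    yaw=np.mean([o[3] for o in L]); u=np.array([np.cos(yaw),np.sin(yaw)])
    g=np.mean([(o[1][:2]+o[2]-.0145*u)/2 for o in L],0)
    print("found",len(L),g,yaw,[o[4] for o in L]); return g,yaw
def st(t=""):
    s=manip.sense(); print(t,"t%.1f"%s["time_s"],s["tcp_pos"],"F",s["force"],"open %.4f gf %.1f"%(s["opening"],s["gripper_force"])); return s
ZT=.151-.0188   # tcp height over basket origin when gripping
def pick(g,yaw,zg=ZT,up=.25,n=35):
    q=quat(yaw+np.pi/2); manip.gripper_to(.055)
    manip.movep([*g,.26+zg-ZT],q)
    manip.movel([*g,zg],.12,f_stop=6)
    st("down"); manip.gripper_to(.0,n); st("grip")
    manip.movel([*g,zg+.03],.06); manip.movel([*g,zg+up],.2); st("up")
def over(ry,x=-35):
    q=quat(RY+np.pi/2); p=rail(x+4,ry,0)
    manip.movep([p[0],p[1],.25+ZT],q); manip.movel([p[0],p[1],.11+ZT],.15); return st("over")
E
python3 - <<'E'
from h import *
g,yaw=find(.017); pick(g,yaw); over(-110)
d=manip.get_image("scene"); cv2.imwrite("pics/o1.png",cv2.resize(d["frame"][120:330,150:430,::-1],None,fx=2.8,fy=2.8))
w=cloud(d); p0=rail(-35+18.5,-110,0)
m=(abs(w[...,0]-p0[0])<.05)&(abs(w[...,1]-p0[1])<.03)&(w[...,2]>.215)&(w[...,2]<.26)
print(np.percentile(w[m],[2,50,98],axis=0), m.sum())
E
```

```text
found 2 [0.4415 0.0172] -0.31301663609328045 [[35, 61], [38, 61]]
down t5.6 [0.4422 0.0172 0.1332] F [-0.5807  0.4075 -0.106 ] open 0.0550 gf 0.0
grip t6.2 [0.4416 0.0173 0.1323] F [ 0.2217 -0.3321  0.769 ] open 0.0237 gf 35.0
up t8.1 [0.441  0.0173 0.3804] F [ 0.1002  0.5236 -3.6083] open 0.0233 gf 35.0
over t10.1 [ 0.6214 -0.1258  0.2439] F [ 0.3129 -0.283  -3.033 ] open 0.0234 gf 35.0
[[ 0.63   -0.1411  0.2171]
 [ 0.6487 -0.1202  0.2402]
 [ 0.6661 -0.1047  0.255 ]] 277
```

View pics/o1.png

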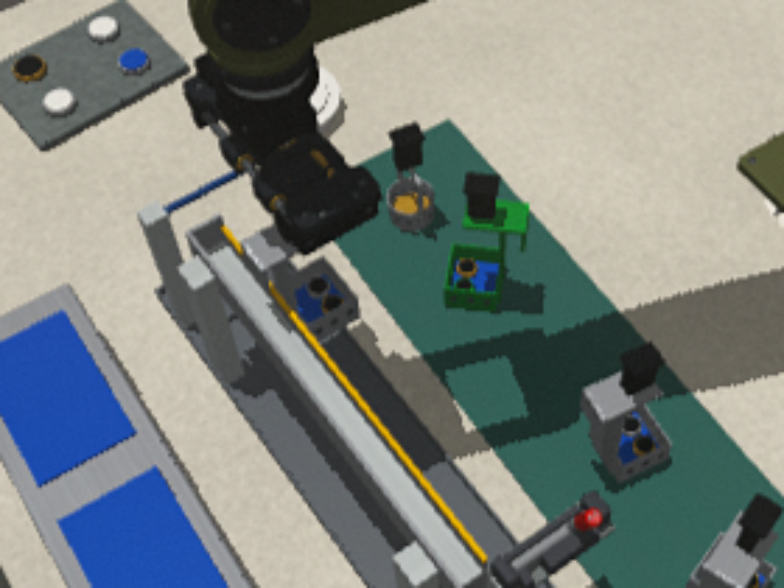

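The basket hangs upright in the gripper over the rail, at about (300,270) in this crop, with the hook plate past the lip. I'll lower it until it touches.

```bash
cat >> h.py <<'E'
def hang(ry,x=-35):
    a=rail(x+4,ry,0); st("pre")
    hit=manip.movel([a[0],a[1],.045+ZT],.04,f_stop=2.0); s=st("foot hit %s"%hit)
    z=s["tcp_pos"][2]; b=rail(-27+4,ry,0)
    if z-ZT>.066: print("HIGH - stop"); return False
    hit=manip.movel([b[0],b[1],z+.0005],.02,f_stop=2.5); s=st("plate hit %s"%hit)
    manip.gripper_to(.055); p=s["tcp_pos"]
    manip.movel([p[0],p[1],p[2]+.14],.12); st("off"); return True
E
python3 - <<'E'
from h import *
hang(-110)
E
```

```text
pre t10.2 [ 0.6215 -0.1259  0.2442] F [ 0.0447 -0.9733 -3.7122] open 0.0235 gf 35.0
foot hit True t11.4 [ 0.6196 -0.1256  0.1899] F [-1.5786  0.3004  4.4042] open 0.0235 gf 35.0
plate hit True t11.6 [ 0.6196 -0.1256  0.1899] F [-2.0373 -0.3232  4.0569] open 0.0233 gf 35.0
off t13.6 [ 0.6192 -0.1255  0.3285] F [ 0.5426  0.8554 -0.9849] open 0.0546 gf 0.0
```

```bash
python3 - <<'E'
from h import *
g,yaw=find(.109)
q=quat(yaw+np.pi/2); manip.movep([*g,.26],q)
d=manip.get_image("scene"); cv2.imwrite("pics/o2.png",cv2.resize(d["frame"][150:340,180:400,::-1],None,fx=3,fy=3))
w=cloud(d); c=rail(-29,-110,0)
m=(abs(w[...,0]-c[0])<.08)&(abs(w[...,1]-c[1])<.04)
for lo,hi in ((.178,.19),(.225,.24)):
    k=m&(w[...,2]>lo)&(w[...,2]<hi); p=(w[k]-RO)@np.array([[np.cos(RY),-np.sin(RY),0],[np.sin(RY),np.cos(RY),0],[0,0,1]]); print(len(p),np.percentile(p,[3,50,97],axis=0)*1000 if len(p) else 0)
E
```

```text
found 2 [0.4258 0.1089] -0.11819834629168646 [[36, 61], [38, 62]]
315 [[ -48.6008 -132.9245  178.7165]
 [ -10.4723 -103.6797  183.8078]
 [  34.7898  -79.3696  189.3524]]
79 [[ -58.3425 -119.3357  225.1144]
 [ -40.6399 -108.6188  226.9671]
 [ -29.6337  -97.4252  229.9168]]
```

View pics/o2.png

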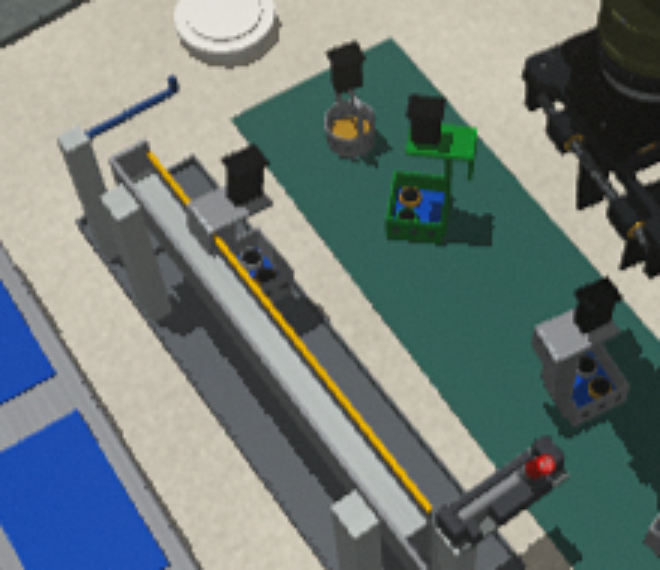

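The first basket hangs, but its cap sits about 15 mm back from upright, because it was released with a gap to the front plate. For the next baskets I'll press the strap against the plate before release, then square the first one.

```bash
cat >> h.py <<'E'
def hang(ry,x=-35):
    a=rail(x+4,ry,0); st("pre")
    hit=manip.movel([a[0],a[1],.045+ZT],.04,f_stop=2.5); s=st("foot hit %s"%hit)
    z=s["tcp_pos"][2]; b=rail(-24+4,ry,0)
    if z-ZT>.066: print("HIGH - stop"); return False
    p=s["tcp_pos"]; manip.movel([p[0],p[1],z+.003],.02)
    hit=manip.movel([b[0],b[1],z+.003],.015,f_stop=3.5); s=st("plate hit %s"%hit); p=s["tcp_pos"]
    print("origin rail x",(np.array([np.cos(RY),np.sin(RY),0])@(p-RO))*1000-4)
    hit=manip.movel([p[0]-.0005,p[1],z-.004],.02,f_stop=2.5); s=st("floor %s"%hit); p=s["tcp_pos"]
    manip.gripper_to(.055)
    manip.movel([p[0],p[1],p[2]+.14],.12); st("off"); return True
E
python3 - <<'E'
from h import *
g,yaw=find(.109); q=quat(yaw+np.pi/2)
manip.movep([*g,.26],q); manip.movel([*g,.14],.12); print(manip.movel([*g,.126],.02,f_stop=3)); s=st("low")
z=max(s["tcp_pos"][2],.1295)
manip.movel([*g,z],.02); manip.gripper_to(0,40); st("grip")
E
```

```text
found 1 [0.4261 0.1101] -0.10301732939282715 [[38, 62]]
False
low t17.3 [0.4262 0.1101 0.1261] F [-0.2771  0.3966  0.2419] open 0.0547 gf 0.0
grip t18.3 [0.4261 0.1101 0.1294] F [-0.545   0.3432 -0.0922] open 0.0233 gf 40.0
```

```bash
python3 - <<'E'
from h import *
p=manip.sense()["tcp_pos"]; manip.movel([p[0],p[1],.16],.06); manip.movel([p[0],p[1],.38],.2); st("up")
over(0)
hang(0)
E
```

```text
up t20.2 [0.4256 0.11   0.3782] F [ 0.2876 -0.1851 -2.4066] open 0.0233 gf 40.0
over t22.2 [ 0.6167 -0.0158  0.2438] F [ 0.0857 -0.1869 -1.7321] open 0.0238 gf 40.0
pre t22.2 [ 0.6167 -0.0158  0.2438] F [ 0.0857 -0.1869 -1.7321] open 0.0238 gf 40.0
foot hit True t23.4 [ 0.6152 -0.0158  0.1871] F [-1.0669  0.0677  4.2727] open 0.0236 gf 40.0
plate hit True t24.4 [ 0.6236 -0.0154  0.1889] F [-0.993   0.5864 -1.5668] open 0.0232 gf 40.0
origin rail x -27.439822741808328
floor True t24.7 [ 0.6227 -0.0154  0.1874] F [-2.0513 -0.5451  3.3956] open 0.0234 gf 40.0
off t26.7 [ 0.6223 -0.0154  0.3261] F [-0.1056  0.0504 -0.5074] open 0.0554 gf 0.0
```

```bash
python3 - <<'E'
from h import *
g,yaw=find(.278)
pick(g,yaw); over(110)
hang(110)
# square basket 1: push top plate's rear edge towards the rail
manip.gripper_to(0.0,10)
q=quat(RY+np.pi/2); a=rail(-85,-110,0)
manip.movep([a[0],a[1],.30],q); manip.movel([a[0],a[1],.205],.15); 
d=manip.get_image("scene"); cv2.imwrite("pics/o3.png",cv2.resize(d["frame"][150:340,180:400,::-1],None,fx=3,fy=3))
E
```

```text
found 2 [0.4379 0.274 ] 0.34164558452211913 [[36, 61], [36, 63]]
down t29.6 [0.4386 0.2743 0.1333] F [ 0.6093 -0.6663  0.7851] open 0.0547 gf 0.0
grip t30.2 [0.4379 0.2741 0.1324] F [-0.0448  1.3532  0.399 ] open 0.0236 gf 35.0
up t32.1 [0.4374 0.2737 0.3802] F [ 0.306   1.1246 -4.4191] open 0.0235 gf 35.0
over t34.2 [0.6121 0.0943 0.2438] F [-0.4607 -0.1248 -3.7067] open 0.0236 gf 35.0
pre t34.2 [0.6121 0.0943 0.2438] F [-0.4607 -0.1248 -3.7067] open 0.0236 gf 35.0
foot hit True t35.3 [0.6103 0.0941 0.1897] F [-2.891  -0.4316  4.8517] open 0.0233 gf 35.0
plate hit True t36.4 [0.6186 0.0944 0.1912] F [ 0.1837 -0.151  -3.6651] open 0.0235 gf 35.0
origin rail x -27.7850084470643
floor True t36.6 [0.6176 0.0944 0.1902] F [-2.5702  0.133   3.8149] open 0.0235 gf 35.0
off t38.7 [0.6172 0.0944 0.3288] F [-0.0869 -0.7965  0.8678] open 0.0550 gf 0.0
```

View pics/o3.png

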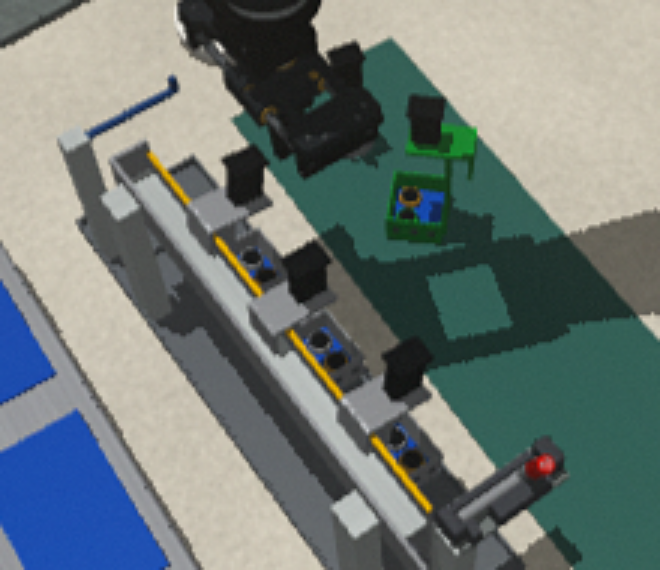

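All three baskets hang on the rail and look alike. I'll measure the pitch of each from its plate points before nudging anything.

```bash
cat >> h.py <<'E'
RM=np.array([[np.cos(RY),-np.sin(RY),0],[np.sin(RY),np.cos(RY),0],[0,0,1]])
def pitch():
    for n in("scene","top"):
        w=cloud(manip.get_image(n)); p=(w-RO)@RM*1000
        for y in(-110,0,110):
            b=(abs(p[...,1]-y)<40)&(p[...,0]>-80)&(p[...,0]<29)
            q=p[b&(p[...,2]>179)&(p[...,2]<193)]; f=np.polyfit(q[:,0],q[:,2],1) if len(q)>20 else [0,0]
            (c),(a),ang=cv2.minAreaRect(np.float32(q[:,:2]))
            cap=p[b&(p[...,2]>226)]
            print(n,y,len(q),"pitch",round(f[0],3),"x",np.percentile(q[:,0],[2,98]),"z",np.median(q[:,2]),"rect",np.round(c),np.round(a),round(ang,1),"cap",len(cap),np.percentile(cap,[3,97],axis=0).T.round() if len(cap) else 0)
E
python3 - <<'E'
from h import *
manip.movep([.35,-.35,.35],quat(RY+np.pi/2))
pitch()
E
```

```text
scene -110 256 pitch 0.032 x [-50.5013   6.0105] z 184.23699069321626 rect [ -21. -114.] [61. 50.] 11.4 cap 55 [[ -53.  -29.]
 [-119.  -97.]
 [ 226.  230.]]
scene 0 290 pitch 0.023 x [-43.0123  16.149 ] z 185.92631606937897 rect [-9.  6.] [52. 69.] 47.7 cap 130 [[-45. -16.]
 [-10.  12.]
 [227. 234.]]
scene 110 324 pitch 0.054 x [-52.0905   6.2791] z 184.20811120587553 rect [-24. 104.] [50. 62.] 89.1 cap 77 [[-57. -30.]
 [101. 122.]
 [226. 230.]]
top -110 203 pitch 0.083 x [-54.0949   4.6494] z 183.69422305360584 rect [ -16. -117.] [65. 69.] 22.5 cap 69 [[ -58.  -31.]
 [-123. -101.]
 [ 226.  231.]]
top 0 212 pitch 0.017 x [-44.0938  15.8078] z 185.7855504566196 rect [-14.   1.] [74. 61.] 88.7 cap 125 [[-45. -15.]
 [-13.   9.]
 [227. 235.]]
top 110 197 pitch 0.071 x [-54.3287   5.0334] z 183.98331666033886 rect [-25. 109.] [61. 74.] 2.6 cap 65 [[-56. -31.]
 [ 97. 119.]
 [226. 231.]]
```

Basket 2 hangs square. Baskets 1 and 3 lean about 0.1 rad with their tongues back against the lip. I'll push each one gently at the plate's rear edge, with limited force and travel.

```bash
python3 - <<'E'
from h import *
q=quat(RY+np.pi/2); manip.gripper_to(0,10)
for y in(-110,110):
    P=lambda x,z: np.r_[rail(x,y,0)[:2],z]
    manip.movep(P(-90,.30),q); manip.movel(P(-90,.178),.15); st("start")
    h=manip.movel(P(-48,.178),.02,f_stop=5); s=st("push %s"%h); print((s["tcp_pos"]-RO)@RM)
    manip.movel(P(-60,.178),.02); manip.movel(P(-90,.178),.1); manip.movel(P(-90,.30),.2)
manip.movep([.35,-.35,.35],quat(RY+np.pi/2))
pitch()
E
```

```text
start t45.2 [ 0.5624 -0.1286  0.1793] F [-0.531  -0.3709 -0.1245] open 0.0005 gf 0.0
push True t46.3 [ 0.5804 -0.1274  0.1776] F [ 0.122  -0.501  -0.4957] open 0.0005 gf 0.0
[-0.0713 -0.11    0.1776]
start t50.1 [0.5532 0.0914 0.1792] F [-0.0897  0.1591  0.4744] open 0.0005 gf 0.0
push True t51.2 [0.5711 0.0924 0.1776] F [ 0.1782 -0.2178 -0.7146] open 0.0004 gf 0.0
[-0.0713  0.11    0.1776]
scene -110 269 pitch 0.017 x [-44.2618  13.932 ] z 185.52964599775467 rect [  -8. -100.] [55. 67.] 48.7 cap 115 [[ -48.  -19.]
 [-120.  -97.]
 [ 227.  233.]]
scene 0 294 pitch 0.014 x [-42.4137  16.4551] z 185.76008804105277 rect [-6.  5.] [54. 72.] 44.3 cap 133 [[-45. -15.]
 [-11.  12.]
 [227. 234.]]
scene 110 333 pitch 0.025 x [-44.7     13.6573] z 185.59299726733857 rect [ -7. 113.] [50. 73.] 42.6 cap 147 [[-49. -19.]
 [100. 123.]
 [227. 233.]]
top -110 212 pitch 0.052 x [-46.935   12.9868] z 185.39368237812326 rect [ -15. -118.] [65. 67.] 20.9 cap 119 [[ -49.  -19.]
 [-123. -101.]
 [ 226.  234.]]
top 0 205 pitch 0.029 x [-44.1887  14.9657] z 185.61430900217158 rect [-14.   0.] [61. 60.] 86.7 cap 127 [[-45. -15.]
 [-13.   9.]
 [226. 235.]]
top 110 213 pitch 0.034 x [-46.8817  13.3765] z 184.60468430601097 rect [-14. 106.] [67. 65.] 26.8 cap 117 [[-50. -19.]
 [ 97. 119.]
 [226. 233.]]
```

All three baskets now sit nearly square. Next is the strainer.

```bash
python3 - <<'E'
from h import *
C=[];A=[]
for n in("top","scene"):
    w=cloud(manip.get_image(n)); m=(abs(w[...,0]-.44)<.07)&(abs(w[...,1]+.247)<.07)&(w[...,2]>.125)&(w[...,2]<.14)
    p=np.float32(w[m][:,:2]*1000); c,a,ang=cv2.minAreaRect(p)
    yaw=np.deg2rad(ang)+(0 if a[0]>a[1] else np.pi/2); yaw=(yaw+np.pi/2)%np.pi-np.pi/2
    print(n,len(p),c,a,yaw,np.median(w[m][:,2])); C.append(np.array(c)/1000);A.append(yaw)
g=np.mean(C,0); yaw=np.mean(A); print(g,yaw)
if abs(A[0]-A[1])<.4:
    zg=.109-.0188; q=quat(yaw+np.pi/2); manip.gripper_to(.055)
    manip.movep([*g,.25],q); manip.movel([*g,zg],.12,f_stop=6); st("down"); manip.gripper_to(0,30); st("grip")
    manip.movel([*g,zg+.03],.06); manip.movel([*g,zg+.14],.2); st("up")
    off=zg-.085
    P=lambda x,z: np.r_[rail(x,-250,0)[:2],z+off]
    q=quat(RY+np.pi/2)
    manip.movep(P(-120,.225),q); manip.movel(P(-120,.205),.1); st("front")
    d=manip.get_image("scene"); cv2.imwrite("pics/s1.png",cv2.resize(d["frame"][130:250,170:330,::-1],None,fx=4,fy=4))
    w=cloud(d); b=(w-RO)@RM*1000
    m=(b[...,2]>160)&(b[...,2]<200)&(b[...,1]<-225)&(b[...,1]>-275)&(b[...,0]>-75)&(b[...,0]<30)
    print("hook pts",m.sum(),np.percentile(b[m],[5,50,95],axis=0))
E
```

```text
top 112 (439.83673095703125, -248.48443603515625) (23.883577346801758, 31.974353790283203) -0.1363997873408609 0.13257010888041643
scene 81 (439.7694396972656, -245.18360900878906) (24.247516632080078, 31.55416488647461) -0.1744675445946715 0.13285676454329953
[ 0.4398 -0.2468] -0.1554336659677662
down t58.4 [ 0.4404 -0.2472  0.0911] F [-0.1778 -0.392   0.601 ] open 0.0550 gf 0.0
grip t59.0 [ 0.4399 -0.2468  0.0903] F [ 0.6477  1.6907 -0.2632] open 0.0236 gf 30.0
up t60.3 [ 0.4392 -0.2464  0.2287] F [-0.1448 -0.2178 -1.3903] open 0.0236 gf 30.0
front t61.2 [ 0.5363 -0.2688  0.2088] F [ 0.3854  0.8094 -0.8296] open 0.0233 gf 30.0
hook pts 111 [[ -53.7012 -252.5121  169.6755]
 [ -16.0249 -247.9248  173.5967]
 [  24.9182 -245.0289  183.9648]]
```

View pics/s1.png

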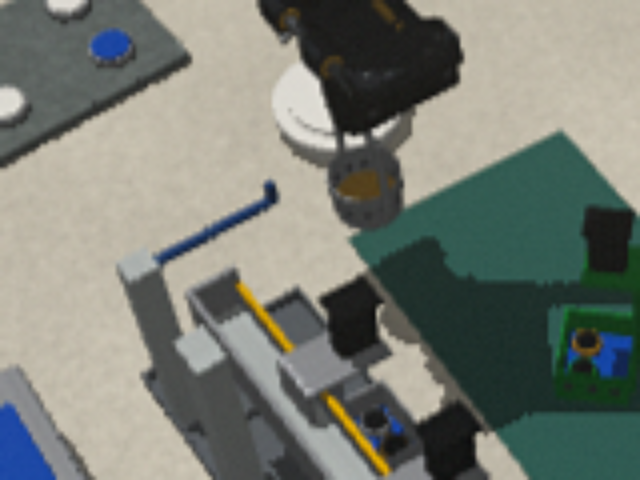

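The strainer is held upright in front of the hook, whose tip is at (270,190) in the crop. I'll slide it in and lower it.

```bash
python3 - <<'E'
from h import *
off=.109-.0188-.085
P=lambda x,z: np.r_[rail(x,-250,0)[:2],z+off]
h=manip.movel(P(-18,.205),.06,f_stop=4); st("in %s"%h)
if not h:
    h=manip.movel(P(-18,.168),.03,f_stop=1.5); s=st("low %s"%h); print("bar z",s["tcp_pos"][2]-off)
    if h and s["tcp_pos"][2]-off<.186:
        manip.gripper_to(.055); manip.dwell(.3); manip.movel(P(-18,.30),.12); st("off")
        manip.movep([.35,-.1,.40],quat(RY+np.pi/2))
        d=manip.get_image("scene"); cv2.imwrite("pics/s2.png",cv2.resize(d["frame"][150:340,180:400,::-1],None,fx=3,fy=3))
E
```

```text
in False t63.1 [ 0.6394 -0.2651  0.2103] F [ 0.1147  0.5738 -0.9323] open 0.0236 gf 30.0
low True t63.9 [ 0.6394 -0.2649  0.1827] F [-0.1279  0.0616  3.8142] open 0.0236 gf 30.0
bar z 0.1775307623175632
off t66.2 [ 0.6392 -0.2648  0.3037] F [-0.1833  0.1316 -0.4571] open 0.0548 gf 0.0
```

```bash
python3 - <<'E'
from h import *
for n in("scene","top"):
    d=manip.get_image(n); b=(cloud(d)-RO)@RM*1000; f=d["frame"].astype(int)
    r=(f[...,0]>90)&(f[...,1]<.5*f[...,0])&(f[...,2]<.5*f[...,0])&(b[...,2]>160)&(abs(b[...,1]-225)<60)&(b[...,2]<250)
    p=b[r]; print(n,len(p)); print(p[np.argsort(p[:,2])][::4].round())
    if n=="scene": cv2.imwrite("pics/k.png",cv2.resize(d["frame"][270:350,300:400,::-1],None,fx=5,fy=5,interpolation=cv2.INTER_CUBIC))
E
```

```text
scene 39
[[-91. 226. 165.]
 [-69. 224. 208.]
 [-69. 239. 218.]
 [-73. 237. 221.]
 [-73. 241. 223.]
 [-66. 236. 224.]
 [-73. 237. 225.]
 [-74. 238. 226.]
 [-66. 235. 226.]
 [-67. 233. 227.]]
top 27
[[-75. 221. 205.]
 [-77. 222. 216.]
 [-74. 233. 219.]
 [-75. 228. 221.]
 [-70. 226. 222.]
 [-70. 230. 225.]
 [-78. 235. 228.]]
```

View pics/s2.png

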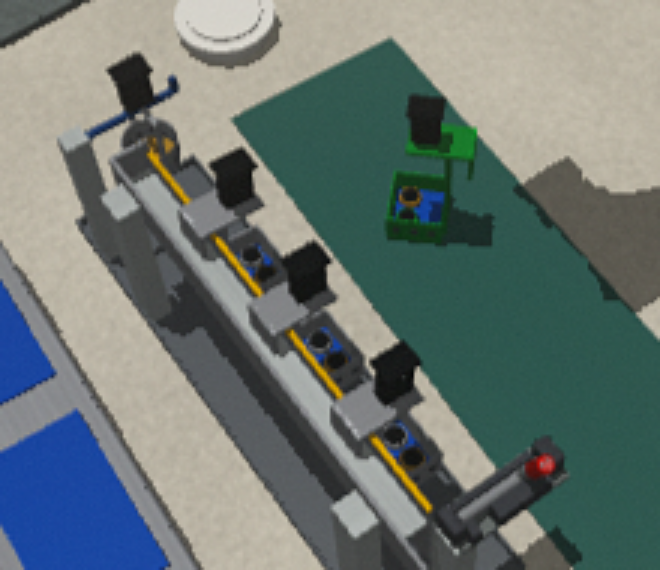

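View pics/k.png

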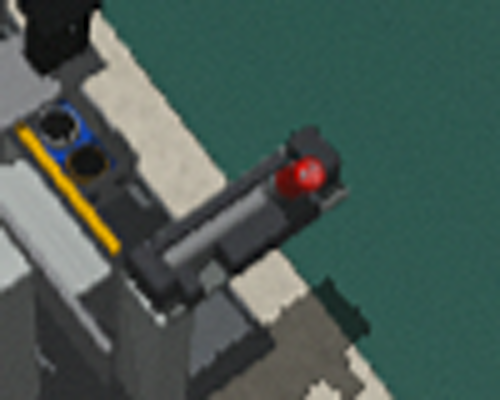

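The strainer hangs on the hook at about (140,110), with its bar at 178 mm as specified. The bolt handle leans about 0.3 rad to +y. I'll grip it across the rail's x, slide it home, then swing it down.

```bash
python3 - <<'E'
from h import *
w=cloud(manip.get_image("scene")); b=(w-RO)@RM*1000
m=(b[...,1]>130)&(b[...,1]<360)&(b[...,0]>-20)&(b[...,0]<130)&(b[...,2]<300); print("max z obst",np.nanpercentile(b[...,2][m],99.8))
q=quat(RY); G=.0188
P=lambda x,y,z: rail(x,y,z)-[0,0,G]
th=.29; y=215+44*np.sin(th); z=166+44*np.cos(th)
manip.gripper_to(.05)
manip.movep(P(-75,y,300),q); manip.movel(P(-75,y,z),.1,f_stop=6); st("at knob")
manip.gripper_to(0,15); s=st("grip")
x0=((s["tcp_pos"]-RO)@RM)[0]*1000; print("x0",x0)
h=manip.movel(P(x0+49,y,z),.04,f_stop=12); s=st("slid %s"%h); print((s["tcp_pos"]-RO)@RM*1000)
d=manip.get_image("scene"); cv2.imwrite("pics/b1.png",cv2.resize(d["frame"][230:370,250:430,::-1],None,fx=4,fy=4,interpolation=cv2.INTER_CUBIC))
E
```

```text
max z obst 191.31935223043348
at knob t71.1 [0.563  0.2099 0.1904] F [ 0.4364  0.1097 -0.692 ] open 0.0499 gf 0.0
grip t71.7 [0.5643 0.2097 0.1897] F [ 6.8578 -0.1093 -2.028 ] open 0.0136 gf 15.0
x0 -73.15342230389963
slid True t72.1 [0.5652 0.2098 0.1895] F [0.0389 0.6841 4.1717] open 0.0137 gf 15.0
[-72.2581 227.5798 189.5229]
```

View pics/b1.png

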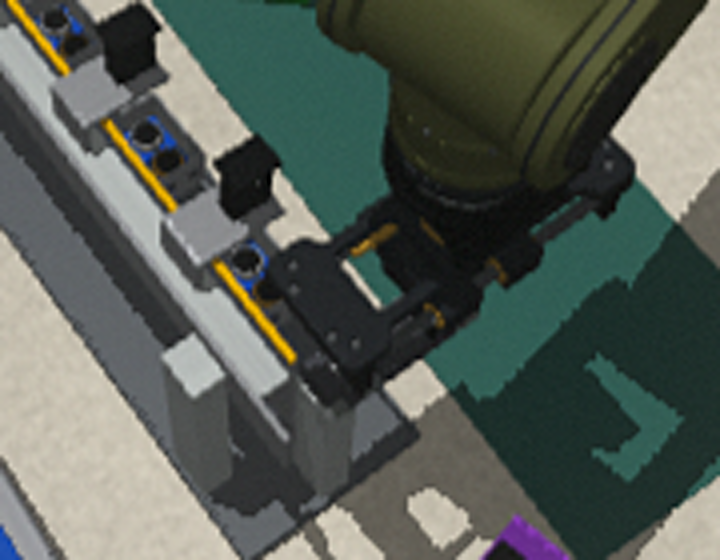

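The stop came from the tension the grip put in the bolt being released: only 1 mm of travel, and the force is now about 0. I'll continue the slide.

```bash
python3 - <<'E'
from h import *
G=.0188
P=lambda x,y,z: rail(x,y,z)-[0,0,G]
th=.29; y=215+44*np.sin(th); z=166+44*np.cos(th)
for k in range(3):
    h=manip.movel(P(-23,y,z),.03,f_stop=12); s=st("slid %s"%h); x=((s["tcp_pos"]-RO)@RM)[0]*1000; print(x)
    if x>-33 or not h: break
E
```

```text
slid True t73.6 [0.6096 0.212  0.1894] F [-2.5596  0.2477  4.072 ] open 0.0134 gf 15.0
-27.826437971343093
```

The bolt travelled 45 mm to its hard stop. Now the handle swings down.

```bash
python3 - <<'E'
from h import *
G=.0188
P=lambda x,y,z: rail(x,y,z)-[0,0,G]
manip.gripper_to(0,8)
for th in np.r_[np.arange(.45,1.4,.15),1.45]:
    h=manip.movel(P(-27.8,215+44*np.sin(th),166+44*np.cos(th)),.05,f_stop=15)
    s=manip.sense(); print(round(th,2),h,((s["tcp_pos"]-RO)@RM*1000).round(1),s["force"].round(1),round(s["opening"],4))
    if h: break
E
```

```text
0.45 False [-27.9 234.7 186.2] [-0.9  0.2  1.2] 0.0137
0.6 False [-27.9 240.3 182.8] [-0.7  0.   0.3] 0.0135
0.75 False [-27.9 245.5 178.9] [-0.3  1.1  0.8] 0.0137
0.9 False [-28.  250.1 174.2] [-2.8  2.3  0.9] 0.0141
1.05 False [-28.  253.8 168.8] [-2.7  3.4  1.7] 0.0138
1.2 False [-28.  256.5 162.8] [-2.1  4.2  2.2] 0.0139
1.35 False [-28.  258.2 156.6] [-2.8  3.6  0.8] 0.0136
1.45 False [-28.  258.9 152.4] [-3.3  4.   1.4] 0.014
```

```bash
python3 - <<'E'
from h import *
P=lambda x,y,z: rail(x,y,z)-[0,0,.0188]
h=manip.movel(P(-27.8,259,168.5),.02,f_stop=6); s=st("press %s"%h); 
manip.gripper_to(.04); manip.movel(P(-27.8,259,290),.12)
manip.movep([.35,-.3,.40],quat(RY+np.pi/2))
d=manip.get_image("scene"); b=(cloud(d)-RO)@RM*1000; f=d["frame"].astype(int)
r=(f[...,0]>90)&(f[...,1]<.5*f[...,0])&(f[...,2]<.5*f[...,0])&(abs(b[...,1]-240)<60)&(b[...,0]>-110)&(b[...,0]<20)&(b[...,2]>140)
print(np.percentile(b[r],[3,50,97],axis=0)); pitch()
c=cv2.resize(d["frame"][150:370,180:440,::-1],None,fx=2.7,fy=2.7); cv2.imwrite("pics/f.png",c)
E
```

```text
press False t76.3 [0.6081 0.2433 0.1498] F [-3.3679  4.627   2.5069] open 0.0139 gf 8.0
[[-34.0257 244.2755 179.1002]
 [-26.9257 260.1411 186.4489]
 [-22.1977 273.5317 191.3886]]
scene -110 266 pitch 0.02 x [-44.8443  13.9283] z 185.3497062991482 rect [ -12. -108.] [60. 52.] 20.6 cap 111 [[ -48.  -19.]
 [-120.  -98.]
 [ 227.  232.]]
scene 0 297 pitch 0.004 x [-41.9138  16.21  ] z 186.08551046143052 rect [-7.  7.] [53. 68.] 44.5 cap 131 [[-45. -15.]
 [-11.  12.]
 [227. 233.]]
scene 110 337 pitch 0.023 x [-44.1298  13.8062] z 185.64427548213013 rect [-12. 112.] [59. 55.] 22.4 cap 147 [[-49. -19.]
 [100. 123.]
 [227. 233.]]
top -110 212 pitch 0.061 x [-46.9885  13.3291] z 184.9191943150773 rect [ -17. -104.] [61. 56.] 6.0 cap 120 [[ -49.  -19.]
 [-123. -101.]
 [ 227.  234.]]
top 0 208 pitch 0.03 x [-44.0784  15.3968] z 185.74378831998217 rect [-14.   5.] [61. 61.] 88.0 cap 125 [[-45. -16.]
 [-13.   9.]
 [227. 235.]]
top 110 207 pitch 0.048 x [-46.9447  13.1844] z 184.75067148541035 rect [-14. 105.] [65. 66.] 28.1 cap 117 [[-50. -19.]
 [ 97. 119.]
 [227. 235.]]
```

View pics/f.png

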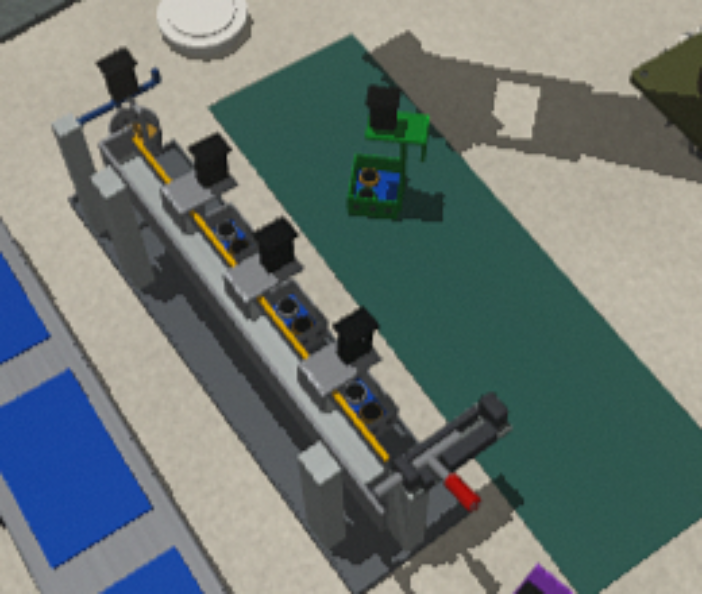

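Everything hangs, and the bolt rod is through into the keeper. The red sleeve at (462,491) is in the notch, but its surface reads about 8 mm high, so the angle is about 1.28. I'll press it down from above.

```bash
python3 - <<'E'
from h import *
manip.gripper_to(0,10); q=quat(RY)
P=lambda z: rail(-28.5,263,z)
manip.movep(P(290),q); manip.movel(P(198),.15); st("above")
h=manip.movel(P(170),.03,f_stop=8); st("press %s"%h)
manip.movel(P(290),.15); manip.movep([.35,-.3,.40],quat(RY+np.pi/2))
for n in("scene","top"):
    d=manip.get_image(n); b=(cloud(d)-RO)@RM*1000; f=d["frame"].astype(int)
    r=(f[...,0]>90)&(f[...,1]<.5*f[...,0])&(f[...,2]<.5*f[...,0])&(abs(b[...,1]-240)<60)&(b[...,0]>-110)&(b[...,0]<20)&(b[...,2]>140)
    print(np.percentile(b[r],[3,50,97],axis=0))
E
```

```text
above t84.5 [0.608  0.2471 0.1991] F [ 0.3715 -0.186  -0.2013] open 0.0007 gf 0.0
press True t85.2 [0.6078 0.2474 0.1794] F [-1.3875 -0.8599  5.2257] open 0.0005 gf 2.6
[[-33.3152 247.3227 171.6188]
 [-27.3791 262.1672 177.1673]
 [-22.1078 275.6626 181.3377]]
[[-33.6927 244.7592 169.6065]
 [-29.3749 258.1793 176.8861]
 [-24.6936 271.7966 182.0592]]
```

```bash
python3 -c "
from h import *
st(); print(manip.hand_in())"
```

```text
t88.5 [ 0.3503 -0.2997  0.3998] F [0.5449 0.739  0.2157] open 0.0007 gf 0.0
the job is handed in; nothing more can be done
None
```

I handed the job in at 88.5 s: all three baskets hang on the rail, the strainer hangs on the blue hook, and the bolt is home with its handle down in the notch (measured about 1.45 rad); the hand-in gave no verdict.

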